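# Fish the dropped adapter ring out from under the riser

### The arm

A 6-joint arm with a two-finger parallel gripper is mounted at the origin on the work surface. World frame = base frame: x ahead of the robot, y to its left, z up, the work surface at z = 0. Lengths are in mm, angles in rad, forces in N, time in s.
With the tool pointing down it reaches from about 350 to 975 mm from the base axis. Payload 7.1 kg.
Tool frame: the origin (TCP) lies midway between the tips of the shut fingers; the grasp point (between the pads) lies 19 mm behind it (ctrl.tcp_to_grasp is the distance from the TCP to the grasp point, in mm); z points along the fingers, y is the line along which they close (so a half turn about z gives the same grasp; the last joint's range is limited). The gripper opens to 88 mm and grips with 3 to 60 N. Pads are 20 mm wide; open, the fingers measure 115 mm over their backs; the gripper's body (75 mm by 178 mm) begins 61 mm behind the grasp point.
Start: joints at [-1.323, 0.423, 1.63, -0, 1.089, -0.019], TCP at [164.797, -602.865, 222.675] pointing down, gripper open.
Joint ranges: [-3, 3], [-0.9, 2.11], [0.09, 2.58], [-1.31, 4.45], [0.11, 2.69], [-2.54, 2.54]. Speed limits (rad/s): [2.39, 2.39, 3.01, 3.14, 3.14, 3.14].

### API

Orientations are given as a rotation vector (axis times angle).
In Python, from workcell import get_obs, cams, ticket, boxes_of, ctrl gives the robot as it stands.
- The arm moves only by the shell command python3 -m creep 'ROWS' [OPENING]. ROWS is JSON, one flat list of numbers, 4 for each row, row after row: the shift along the world's x, y, z in m, then the turn about the world's z in rad. In form: [tx, ty, tz, spin, tx, ty, tz, spin, ...]. A call has 1 to 10 rows; each row is the pose to reach, as a shift and turn from the pose commanded when the call began; what a row does not reach only later rows make up. A row lasts 1/12 s, in which the tool goes at most 41.7 mm and 7.16 degrees, less where a joint would pass 70% of its speed; a pose out of reach is approached as far as the arm can. A call with a gripper value outside its range is refused whole. OPENING is the opening, from 0 (shut) to 1 (fully open), set as the call begins (- or left out, the last holds). The fingers move at their own pace and stop on an object; the grip force is fixed at half the most. Time passes only in rows, so rows that repeat a pose let the fingers close. It gives the time, the measured TCP pose, the force, the opening and the grip force at its end, in the units of the state.
- get_obs(): the state, without advancing time (a new reading comes with each control period).
- cams.get_image(name): name is "side" or "top" or "wrist"; returns (picture, depth): 420x560x3 uint8, red, green, blue; 420x560 float32, mm along the optical axis (not along the pixel's ray), 0 where there is no reading.
- cams.get_calibration(name): a dict with "mtx" (3x3 intrinsics, pixels), "D" ([k1, k2, p1, p2, k3] as OpenCV has them; the pictures are not rectified), "R" (3x3) and "t" (3): a world point X has camera coordinates R X + t; the wrist camera has in their place "mount" (4x4, takes a point from camera to tool coordinates, whose origin is the TCP and whose axes are the flange's). Camera axes: x right, y down, z forward; pixel columns grow to the right and rows downward; lengths in mm; the calibration is good to about 2 mm. A picture is of the moment at which its call begins: read the wrist's pose just before it. get_calibration takes no time and is no camera call.
- ticket.close_job(): hands the job in; it is judged then, once.
Trained networks look in the newest picture that a camera, given by its name, has taken for a name from the list of things; names that differ only in an ending like _2 or _b are one class to them, and where a whole thing is asked for, a point or a joint stands for the part that bears it (a point fixed in the world has none). Each returns a list of dicts, best first, with "score" (0 to 1); they miss things now and then, are a little off and sometimes report something else, mostly with a low value. They report only what shows in the picture. A call takes as long as a camera call. They do not tell look-alikes from the thing itself.
- boxes_of(camera, target): "centre" ([column, row] in pixels, amid what is visible of it).
The state is a dict: "t": time; "qpos": joint angles; "qvel": joint speeds; "joint_torque": joint torques, N m; "ee_pos": TCP position; "orientation": TCP orientation; "ft_force": force on the tool from outside, world axes, zero at the start; "moment": the same for the moment, N m; "width": finger opening in mm; "grasp_force": force on a finger pad.
Only numpy, scipy, OpenCV 4.12 (cv2) and the standard library are available. Lean on these libraries where they do the work, as an engineer would, in place of code of your own. Each camera call takes 0.05 s, during which the arm holds its last target. There are 200 camera calls.

### The job

A brass adapter ring from the microscope has been dropped and lies under the low clear riser shelf. Take the orange flat T-probe, reach under the shelf with it and drag the ring out, touching the ring only with the probe until it is fully out in front of the shelf; then put the ring flat in the blue tray and leave the probe lying flat on the bench, clear of the shelf. Do not disturb the jar on the shelf, the green slide box or the white bottle.

Things in the scene. Friction and masses are not known exactly. Their poses are not given: they have to be found in the camera images.
- riser: Low fixed shelf, clear top, white cheeks and back: 140 mm deep (x), 220 mm wide (y), 40 mm high. Origin at its footprint's centre on the bench. Open front at its x = -70 mm, facing roughly to the robot's right; +x points into the shelf, z up. Free space beneath: 32 mm high, y from -102 to +102 mm, closed by the back wall at x = +64 mm.
- ring: Brass adapter ring lying flat on the bench under the riser, about 20 g: outside diameter 28 mm, bore 20 mm, 8 mm high. Origin at the centre of its underside, z along its axis. At the start its centre lies in the riser's frame at x from -20 to +18 mm and y from -60 to +60 mm. It slides freely.
- probe: Loose flat T-probe, about 120 g, lying flat, head roughly to the robot's left. Origin on its underside below the centre of the black grip block; x runs along the orange shaft to the T-head, z up. Shaft 12 mm wide (y), 6 mm thick, x -30 to +185 mm. Head: crossbar 64 mm wide (y), 6 mm thick, x 185 to 197 mm.
- probe_head (a point): Centre of the probe's T-head crossbar: probe x = 191 mm, 3 mm above its underside.
- probe_grip (a point): Point to grasp in the black grip block: 32 mm above the probe's underside, above its origin. The block is 46 mm long (probe x), 14 mm wide (probe y), its top 50 mm above the underside; pinch across the 14 mm.
- tray: Blue open parts tray fixed to the bench: 130 mm (its x) by 110 mm (its y) outside, walls 14 mm high and 4 mm thick. Origin at the centre of its underside, z up.
- tray_in (a point): Centre of the tray's inner floor, a few mm above the bench (4 mm floor).
- jar: Small amber jar, 34 mm diameter, 50 mm tall, standing on the riser's top near a back corner. Leave it alone. Origin at the centre of its underside.
- slide_box: Green slide box, 80 x 100 x 35 mm, on the bench. Leave it alone. Origin at the centre of its underside.
- bottle: White bottle, 50 mm diameter, 120 mm tall, on the bench. Leave it alone. Origin at the centre of its underside.
Not all that is in view belongs to the job. There is more than one size of the probe; the job needs the largest. What is shaped like the tray but turquoise is not meant.

How it is judged (in metres and radians):
On the way, in this order (a step that is already met when the one before it is completed fails the run):
1. the probe touches the ring while the ring is under the shelf (contact force between probe and ring above 0.02 N and x of ring in the frame of riser above -0.055 m), for 0.05 s.
2. the ring lies on the bench fully out in front of the shelf, not yet touched by the fingers (x of ring in the frame of riser below -0.085 m and height (world z) of ring below 0.01 m and contact force between the fingers and ring below 0.05 N), for 0.1 s.
At the end, for the whole second after the job is handed in: The ring lies flat (within 0.12 rad) and still on the blue tray's floor; the probe lies flat and still on the bench (within 0.06 rad and 6 mm) with its crossbar's centre at least 8 mm in front of the shelf's front edge or over 35 mm beyond one of its sides (x of ring in the frame of tray between -0.052 and 0.052 m and y of ring in the frame of tray between -0.042 and 0.042 m and z of ring in the frame of tray below 0.008 m and angle between ring's own z axis and vertical below 0.12 rad and linear speed of each of ring, probe below 0.02 m/s and angle between probe's own z axis and vertical below 0.06 rad and height (world z) of probe below 0.006 m and (x of probe_head in the frame of riser below -0.078 m or y of probe_head in the frame of riser below -0.145 m or y of probe_head in the frame of riser above 0.145 m)); the robot touches nothing.
It fails at once if the fingers touch the ring while any of it is still under the shelf (contact force between the fingers and ring above 0.2 N and x of ring in the frame of riser between -0.084 and 0.084 m and y of ring in the frame of riser between -0.12 and 0.12 m).
It fails at once if the jar is pushed more than 15 mm or tipped (distance of jar from where it was at the start of the episode above 0.015 m or angle between jar's own z axis and vertical above 0.3 rad).
It fails at once if the slide box is pushed more than 15 mm (distance of slide_box from where it was at the start of the episode above 0.015 m).
It fails at once if the bottle is pushed more than 15 mm or tipped (distance of bottle from where it was at the start of the episode above 0.015 m or angle between bottle's own z axis and vertical above 0.3 rad).
It also fails if it takes over 62 s, if anything falls off the work surface, if the arm or the gripper's body presses on something with over 40 N, if the wrist force passes 120 N, or if a joint passes its speed limit or range.

## Working session

There is one attempt and no reset: what is moved stays moved. The work goes in short steps, Python scripts to look and compute and a shell command to move; the robot and the scene stay as the last step left them, time stands still between calls to the robot, and variables do not carry over. Pictures are saved under pics/ and viewed, at most 13 in all, crops included, and the job is handed in when it is done.

```bash
mkdir -p pics; ls
cat > h.py <<'E'
import numpy as np, cv2
from workcell import get_obs, cams, ticket, boxes_of, ctrl
from scipy.spatial.transform import Rotation as R
def pose():
    o=get_obs(); T=np.eye(4); T[:3,:3]=R.from_rotvec(o["orientation"]).as_matrix(); T[:3,3]=o["ee_pos"]; return T
def cam(name,T=None):
    c=cams.get_calibration(name)
    if name=="wrist": M=T@np.array(c["mount"])
    else:
        M=np.eye(4); M[:3,:3]=np.array(c["R"]).T; M[:3,3]=-M[:3,:3]@np.array(c["t"]).ravel()
    return np.array(c["mtx"]),np.array(c["D"]),M
def ray(name,px,T=None):
    K,D,M=cam(name,T); u=cv2.undistortPoints(np.array(px,float).reshape(-1,1,2),K,D).reshape(-1,2)
    return M, np.c_[u,np.ones(len(u))]@M[:3,:3].T
def atz(name,px,z,T=None):
    M,d=ray(name,px,T); o=M[:3,3]; return o+d*((z-o[2])/d[:,2])[:,None]
def bydepth(name,px,dep,T=None):
    M,d=ray(name,px,T); z=np.array([dep[int(round(p[1])),int(round(p[0]))] for p in np.reshape(px,(-1,2))]); return M[:3,3]+d*z[:,None]
def save(n,im): cv2.imwrite("pics/"+n,im[:,:,::-1])
E
python3 - <<'E'
from h import *
for c in ["top","side"]:
    im,d=cams.get_image(c); save(c+"0.png",im); np.save(c+"0.npy",d)
    for t in ["riser","ring","probe","probe_grip","probe_head","tray","jar","slide_box","bottle"]:
        for b in boxes_of(c,t)[:4]:
            print(c,t,round(b["score"],2),np.round(b["centre"]),np.round(bydepth(c,b["centre"],d)[0]))
print(get_obs())
E
```

```text
pics
top riser 0.59 [161. 225.] [491. 301.  42.]
top probe 0.66 [313. 274.] [ 335. -195.   -5.]
top probe 0.59 [270. 222.] [506. -51.  -5.]
top probe 0.46 [230. 164.] [698.  83.   1.]
top probe_grip 0.82 [269. 228.] [485. -49.  -3.]
top probe_grip 0.73 [316. 271.] [ 345. -202.   -3.]
top probe_grip 0.54 [229. 161.] [708.  87.   6.]
top probe_head 0.7 [231. 161.] [712.  81.  -2.]
top probe_head 0.65 [309. 274.] [ 336. -181.    0.]
top probe_head 0.55 [271. 225.] [494. -56.  10.]
top tray 0.91 [369. 224.] [ 501. -379.   -1.]
top tray 0.84 [432. 238.] [ 454. -590.   -2.]
top jar 0.64 [142. 252.] [403. 349.  88.]
top slide_box 0.74 [289. 151.] [ 738. -113.   36.]
top bottle 0.76 [342. 155.] [ 717. -283.   77.]
side riser 0.88 [339. 167.] [507. 300.  40.]
side riser 0.47 [267. 223.] [486. -71.  -0.]
side ring 0.2 [337. 263.] [ 761. -145.   35.]
side probe 0.89 [186. 228.] [ 322. -239.    3.]
side probe 0.88 [384. 225.] [774. 102.  20.]
side probe 0.63 [268. 225.] [493. -79.  -1.]
side probe_grip 0.95 [266. 226.] [491. -85.  -2.]
side probe_grip 0.69 [387. 224.] [781. 104.  28.]
side probe
[... 358 characters left out ...]
285.] [ 748. -309.   72.]
{'t': 1.0, 'qpos': array([-1.32300256e+00,  4.23070610e-01,  1.62992969e+00,  5.11740223e-05,
        1.08855995e+00, -1.90166467e-02]), 'qvel': array([ 0.00019737, -0.00112107, -0.00193734,  0.0019884 , -0.00131397,
       -0.00273666]), 'joint_torque': array([-2.29783545e-03, -5.44588423e+01, -2.74050629e+01,  6.44618925e-02,
        1.66883360e-02, -2.27196045e-05]), 'ee_pos': array([ 164.80874064, -602.85950025,  222.68173811]), 'orientation': array([3.11365688e+00, 4.17822256e-01, 7.65616808e-05]), 'ft_force': array([ 0.2973383 , -0.04950455, -0.40908842]), 'moment': array([ 0.03011796, -0.0038032 , -0.05093828]), 'grasp_force': 0.0, 'width': 87.87488135392307}
```

Run:
```python
import cv2
a=cv2.imread("pics/top0.png")[110:310,90:490]; cv2.imwrite("pics/top0c.png",cv2.resize(a,None,fx=2,fy=2,interpolation=cv2.INTER_CUBIC))
a=cv2.imread("pics/side0.png")[100:360,60:460]; cv2.imwrite("pics/side0c.png",cv2.resize(a,None,fx=2,fy=2,interpolation=cv2.INTER_CUBIC))
```

```text
(no output)
```

View pics/top0c.png

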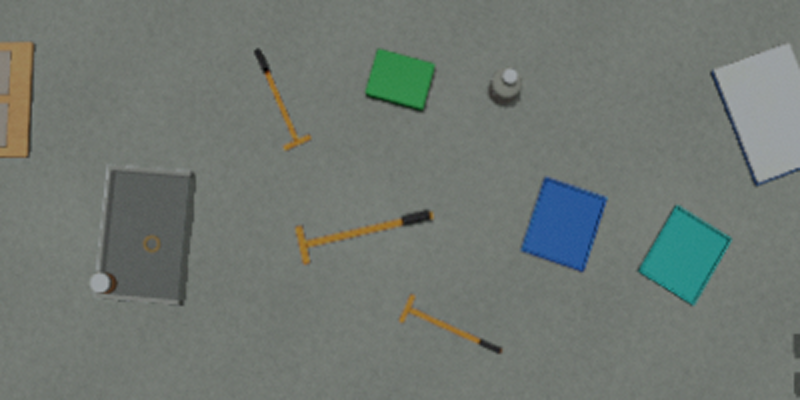

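View pics/side0c.png

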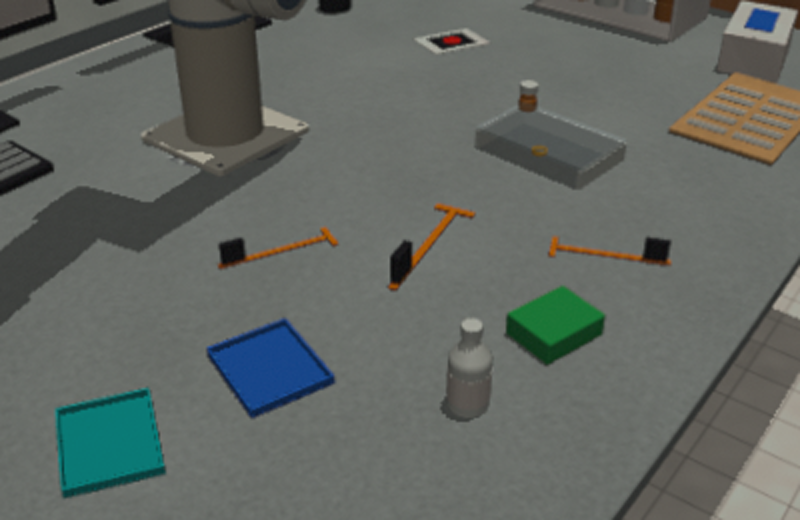

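The top crop shows the largest probe in the middle, with its head at full-image pixel (242,232) and its block at (298,218). The ring is under the clear shelf at (165.5,231.5), the blue tray at (372,222), and the shelf front edge runs from (187,196) to (181,261).

Run:
```python
from h import *
f=lambda x,y:[90+x/2,110+y/2]
P=lambda l,z: print(np.round(atz("top",[f(*p) for p in l],z),1).tolist())
print("riser top corners FR,FL, back R, back L");P([(194,173),(183,303),(109,167),(97,297)],40)
print("ring");P([(151,243)],4)
print("probe head, tail");P([(304,244),(432,214),(299,228),(309,262)],3)
print("block top");P([(417,216)],50)
print("tray corners");P([(546,178),(606,198),(584,270),(522,250)],14)
print("jar");P([(101,283)],90)
# side ring
g=lambda x,y:[60+x/2,100+y/2]
print("side ring",atz("side",[g(540,151)],4))
# colour segmentation in top
im=cv2.imread("pics/top0.png"); hsv=cv2.cvtColor(im,cv2.COLOR_BGR2HSV)
m=cv2.inRange(hsv,(8,120,80),(22,255,255))
n,l,s,c=cv2.connectedComponentsWithStats(m)
for i in range(1,n):
  if s[i,4]>8: print(s[i],c[i],np.round(atz("top",[c[i]],3)))
print("calib dist", cams.get_calibration("wrist")["mount"])
print(pose())
```

```text
riser top corners FR,FL, back R, back L
[[585.0, 218.6, 40.0], [373.9, 232.1, 40.0], [594.6, 360.0, 40.0], [382.0, 373.8, 40.0]]
ring
[[472.5, 295.0, 4.0]]
probe head, tail
[[472.5, 40.5, 3.0], [523.0, -170.2, 3.0], [498.9, 49.1, 3.0], [442.9, 31.9, 3.0]]
block top
[[515.6, -144.3, 50.0]]
tray corners
[[582.4, -357.9, 14.0], [549.7, -457.3, 14.0], [430.9, -419.2, 14.0], [463.5, -317.2, 14.0]]
jar
[[403.8, 353.7, 90.0]]
side ring [[481.30545162 287.00788918   4.        ]]
[104 136   2  19  27] [104.7037037  146.51851852] [[761. 516.   3.]]
[ 83 146   4   6   9] [ 84.55555556 148.11111111] [[756. 587.   3.]]
[223 146  22  39 120] [232.50833333 168.03333333] [[686.  75.   3.]]
[100 156   5  25  37] [103.13513514 168.32432432] [[686. 517.   3.]]
[ 71 158  14   3  21] [ 77.04761905 159.23809524] [[718. 612.   3.]]
[ 86 158   6   3  10] [ 88.4 158.9] [[719. 571.   3.]]
[ 81 163   4   9  18] [ 82.22222222 167.88888889] [[688. 592.   3.]]
[ 73 187   8   2   9] [ 76.22222222 187.88888889] [[619. 610.   3.]]
[238 220  53  22 221] [258.66968326 227.8959276 ] [[486. -14.   3.]]
[290 258  40  24 124] [306.57258065 270.05645161] [[ 349. -172.    3.]]
calib dist [[-5.38617975e-04 -9.65228985e-01 -2.61405272e-01  7.21159015e+01]
 [ 9.99999726e-01 -3.87069068e-04 -6.31232655e-04  9.13428558e-01]
 [ 5.08102160e-04 -2.61405540e-01  9.65228929e-01 -1.61559842e+02]
 [ 0.00000000e+00  0.00000000e+00  0.00000000e+00  1.00000000e+00]]
[[ 9.64623010e-01  2.63633164e-01  5.19017063e-05  1.64808741e+02]
 [ 2.63633165e-01 -9.64623011e-01 -2.02974915e-05 -6.02859500e+02]
 [ 4.47144883e-05  3.32624385e-05 -9.99999998e-01  2.22681738e+02]
 [ 0.00000000e+00  0.00000000e+00  0.00000000e+00  1.00000000e+00]]
```

```bash
python3 -m creep '[0.352,0.458,-0.02,1.54,0.352,0.458,-0.02,1.54,0.352,0.458,-0.02,1.54,0.352,0.458,-0.02,1.54,0.352,0.458,-0.02,1.54,0.352,0.458,-0.02,1.54,0.352,0.458,-0.02,1.54,0.352,0.458,-0.02,1.54,0.352,0.458,-0.02,1.54,0.352,0.458,-0.02,1.54]' 1
```

```text
t: 1.83
ee_pos: [419.5, -271.0, 208.5]
orientation: [2.274, 2.167, 0.0]
ft_force: [0.6, -0.6, 0.2]
width: 87.7
grasp_force: 0.0
```

```bash
python3 -m creep '[0.0975,0.126,-0.01,0.28,0.0975,0.126,-0.01,0.28,0.0975,0.126,-0.01,0.28,0.0975,0.126,-0.01,0.28,0.0975,0.126,-0.01,0.28,0.0975,0.126,-0.01,0.28]'
python3 - <<'E'
from h import *
T=pose(); im,d=cams.get_image("wrist"); save("w1.png",im); np.save("w1.npy",d); np.save("w1T.npy",T)
print(T.round(3))
for t in ["probe","probe_grip","probe_head","ring"]:
    for b in boxes_of("wrist",t)[:3]: print(t,round(b["score"],2),np.round(b["centre"]),np.round(bydepth("wrist",b["centre"],d,T)[0],1))
E
```

```text
t: 2.33
ee_pos: [516.8, -145.2, 198.1]
orientation: [-1.952, -2.461, 0.0]
ft_force: [-0.6, -0.6, 0.2]
width: 87.6
grasp_force: 0.0
[[-2.28000e-01  9.74000e-01 -0.00000e+00  5.16843e+02]
 [ 9.74000e-01  2.28000e-01 -0.00000e+00 -1.45176e+02]
 [-0.00000e+00 -0.00000e+00 -1.00000e+00  1.98067e+02]
 [ 0.00000e+00  0.00000e+00  0.00000e+00  1.00000e+00]]
probe 0.86 [280. 112.] [504.2 -74.4   4.9]
probe 0.75 [108. 196.] [ 338.4 -203.5    4.7]
probe 0.59 [481.  12.] [673.8  66.9   4.5]
probe_grip 0.97 [485.   9.] [677.3  70.5   4.3]
probe_grip 0.77 [111. 194.] [ 341.5 -200.8    3.4]
probe_grip 0.59 [282. 110.] [505.6 -71.5   5.8]
probe_head 0.85 [115. 191.] [ 345.4 -196.3    3.7]
probe_head 0.59 [280. 110.] [502.9 -72.    6.4]
probe_head 0.59 [482.  11.] [675.2  67.7   4.4]
```

View pics/w1.png

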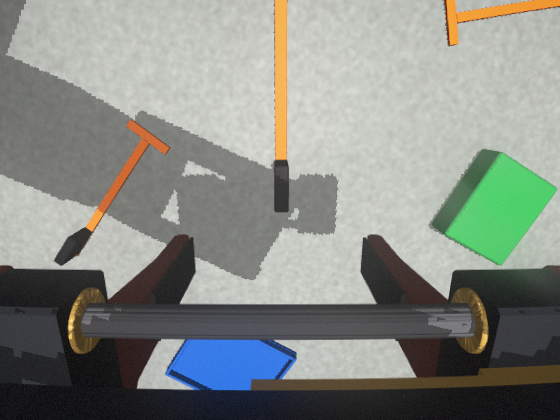

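Run:
```python
from h import *
T=np.load("w1T.npy"); d=np.load("w1.npy")
a=atz("wrist",[(281,10),(281.2,150)],6,T); print(a.round(1)); v=a[0]-a[1]; print("yaw",np.degrees(np.arctan2(v[1],v[0])), "tool", np.degrees(np.arctan2(T[1,0],T[0,0])))
print("tail top edge",atz("wrist",[(281.5,211)],50,T).round(1),"front bottom",atz("wrist",[(280.5,160)],6,T).round(1))
print(bydepth("wrist",[(281,180),(281,195),(281,205),(281,208)],d,T).round(1))
```

```text
[[ 482.6   19.3    6. ]
 [ 513.6 -111.6    6. ]]
yaw 103.33666452633234 tool 103.15185016026936
tail top edge [[ 525.8 -164.    50. ]] front bottom [[ 515.3 -122.     6. ]]
[[ 518.3 -134.4   50.7]
 [ 521.7 -148.7   49.7]
 [ 524.1 -158.6   48.7]
 [ 524.7 -161.2   49.7]]
```

```bash
python3 -m creep '[0.004,0.002,-0.03,0.003,0.004,0.002,-0.07,0.003,0.004,0.002,-0.11,0.003,0.004,0.002,-0.145,0.003,0.004,0.002,-0.17,0.003,0.004,0.002,-0.185,0.003,0.004,0.002,-0.185,0.003,0.004,0.002,-0.185,0.003]' 1 && python3 -m creep '[0,0,0,0,0,0,0,0,0,0,0,0,0,0,0,0,0,0,0,0,0,0,0,0,0,0,0,0,0,0,0,0]' 0
```

```text
t: 3.25
ee_pos: [519.3, -145.4, 12.9]
orientation: [-1.954, -2.458, 0.001]
ft_force: [0.9, -0.6, 0.2]
width: 88.0
grasp_force: 0.0
t: 3.92
ee_pos: [520.1, -144.6, 13.3]
orientation: [1.953, 2.461, 0.0]
ft_force: [-0.6, 0.5, 0.0]
width: 37.7
grasp_force: 0.0
```

```bash
python3 -m creep '[0,0,0,0,0,0,0,0,0,0,0,0,0,0,0,0,0,0,0,0,0,0,0,0,0,0,0,0,0,0,0,0]' 0
```

```text
t: 4.58
ee_pos: [520.0, -144.7, 13.2]
orientation: [-1.953, -2.461, 0.0]
ft_force: [-0.1, 0.7, -0.3]
width: 13.6
grasp_force: 30.0
```

```bash
python3 -m creep '[0,0,0.03,0,0,0,0.07,0,0,0.02,0.11,-0.1,-0.004,0.06,0.14,-0.2,-0.004,0.1,0.155,-0.295,-0.004,0.14,0.17,-0.295,-0.004,0.18,0.18,-0.295,-0.004,0.22,0.187,-0.295,-0.004,0.26,0.187,-0.295,-0.004,0.29,0.187,-0.295]' && python3 -m creep '[0,0.02,0,0,0,0.03,0,0,0,0.038,0,0,0,0.038,0,0,0,0.038,0,0,0,0.038,0,0]'
python3 - <<'E'
from h import *
T=pose(); im,d=cams.get_image("wrist"); save("w2.png",im); np.save("w2.npy",d); np.save("w2T.npy",T)
print(T.round(3))
for t in ["ring","riser","jar"]:
    for b in boxes_of("wrist",t)[:3]: print(t,round(b["score"],2),np.round(b["centre"]),atz("wrist",[b["centre"]],4,T).round(1))
E
```

```text
t: 5.42
ee_pos: [515.9, 147.5, 201.3]
orientation: [2.293, 2.147, 0.002]
ft_force: [0.9, -0.4, -0.6]
width: 13.7
grasp_force: 30.0
t: 5.92
ee_pos: [516.0, 182.0, 200.1]
orientation: [-2.295, -2.145, 0.001]
ft_force: [0.0, -0.6, -1.2]
width: 13.6
grasp_force: 30.0
[[ 6.70000e-02  9.98000e-01 -1.00000e-03  5.16010e+02]
 [ 9.98000e-01 -6.70000e-02 -0.00000e+00  1.81958e+02]
 [-1.00000e-03 -1.00000e-03 -1.00000e+00  2.00056e+02]
 [ 0.00000e+00  0.00000e+00  0.00000e+00  1.00000e+00]]
riser 0.69 [231.  68.] [[478.3 300.1   4. ]]
jar 0.97 [139.   8.] [[393.4 363.9   4. ]]
```

View pics/w2.png

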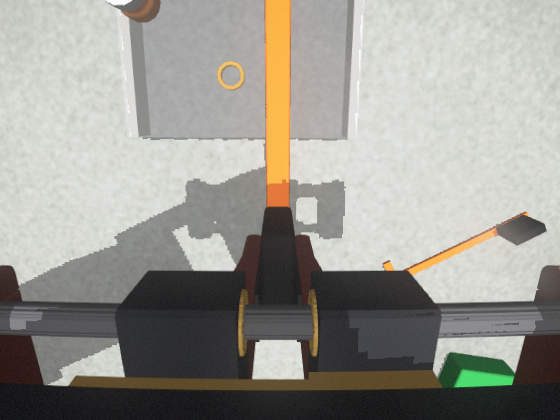

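Ring at (231,75) is clear of the shaft (columns 266–290). The shelf's front edge lies at row ~138, columns 125–355, and the jar is at the top left.

Run:
```python
from h import *
T=np.load("w2T.npy"); d=np.load("w2.npy")
r=atz("wrist",[(231,75),(218,75),(245,75)],4,T); print("ring",r.round(1), bydepth("wrist",[(231,62),(218,75)],d,T).round(1))
print("front edge",atz("wrist",[(137,138),(347,138.5)],36,T).round(1), "outer",atz("wrist",[(126,138),(356,138)],40,T).round(1))
for p in [(126,138),(131,138),(240,136),(352,136),(356,130)]: print(p,bydepth("wrist",[p],d,T).round(1))
print("shaft",bydepth("wrist",[(278.0,20),(278,100),(278.5,170)],d,T).round(1))
f=(atz("wrist",[(137,138)],36,T)+atz("wrist",[(347,138.5)],36,T))[0]/2
for yaw in [86.2,86.4]:
  u=np.array([np.cos(np.radians(yaw)),np.sin(np.radians(yaw))]); v=np.array([-u[1],u[0]])
  c=f[:2]+70*u; print("centre",c, "ring riser", (r[0,:2]-c)@u,(r[0,:2]-c)@v)
```

```text
ring [[477.3 293.7   4. ]
 [464.1 294.7   4. ]
 [491.4 292.7   4. ]] [[482.8 300.7  39.7]
 [469.9 290.5  39.6]]
front edge [[384.5 239.7  36. ]
 [586.6 225.   36. ]] outer [[375.4 240.7  40. ]
 [594.4 225.3  40. ]]
(126, 138) [[356.8 239.1  -1. ]]
(131, 138) [[362.5 238.7  -0.6]]
(240, 136) [[484.7 234.4  39.4]]
(352, 136) [[590.7 227.3  39.7]]
(356, 130) [[594.4 232.7  40.2]]
shaft [[524.8 295.1 191.2]
 [522.3 259.  191.4]
 [520.3 224.8 193.1]]
centre [490.17412255 302.17571393] ring riser -9.312369413885353 12.327941210473245
centre [489.93028589 302.19148214] ring riser -9.269706598265639 12.116026740844637
```

```bash
python3 - <<'E'
from h import *
T=np.load("w2T.npy"); d=np.load("w2.npy")
px=[(c,r) for r in range(2,175,3) for c in range(270,287,2)]
p=bydepth("wrist",px,d,T); s=(p[:,:2]-T[:2,3])@np.array([.066,.998]); A=np.polyfit(s,p[:,2],1); print(A, s.min(),s.max(), "z top at origin, head",np.polyval(A,[0,191]), np.std(p[:,2]-np.polyval(A,s)))
E
python3 -m creep '[-0.008,-0.04,0,0,-0.016,-0.08,0,0,-0.024,-0.12,0,0,-0.033,-0.162,0,0,-0.033,-0.162,-0.04,0,-0.033,-0.162,-0.08,0,-0.033,-0.162,-0.12,0,-0.033,-0.162,-0.15,0,-0.033,-0.162,-0.168,0,-0.033,-0.162,-0.168,0]'
```

```text
[-2.75824869e-02  1.95832343e+02] 41.249074869230896 121.28198583747536 z top at origin, head [195.83234323 190.56408823] 14.765324114027276
t: 6.95
ee_pos: [480.4, 20.7, 29.0]
orientation: [-2.291, -2.143, 0.008]
ft_force: [-0.5, -0.7, -1.7]
width: 14.3
grasp_force: 30.0
```

Run:
```python
from h import *
T=pose(); print(T[:3,3].round(1), get_obs()["ft_force"].round(2))
im,d=cams.get_image("wrist"); 
px=[(c,r) for r in range(2,175,3) for c in range(270,287,2)]
p=bydepth("wrist",px,d,T); s=(p[:,:2]-T[:2,3])@np.array([.066,.998]); k=abs(p[:,2]-np.median(p[:,2]))<8
A=np.polyfit(s[k],p[k,2],1); print(A,s[k].min(),s[k].max(),"z top origin/head",np.polyval(A,[0,191]),np.std(p[k,2]-np.polyval(A,s[k])),k.mean())
im,d=cams.get_image("side"); save("s2.png",cv2.resize(im[100:300,200:460],None,fx=3,fy=3,interpolation=cv2.INTER_CUBIC)); np.save("s2.npy",d)
im,d=cams.get_image("top"); save("t2.png",im)
```

```text
[480.4  20.7  29. ] [-0.46 -0.65 -1.71]
[-1.22646576e-03  2.13786989e+01] 41.23289066072809 121.10374367967094 z top origin/head [21.37869887 21.14444391] 0.6813557022203867 0.9942528735632183
```

View pics/s2.png

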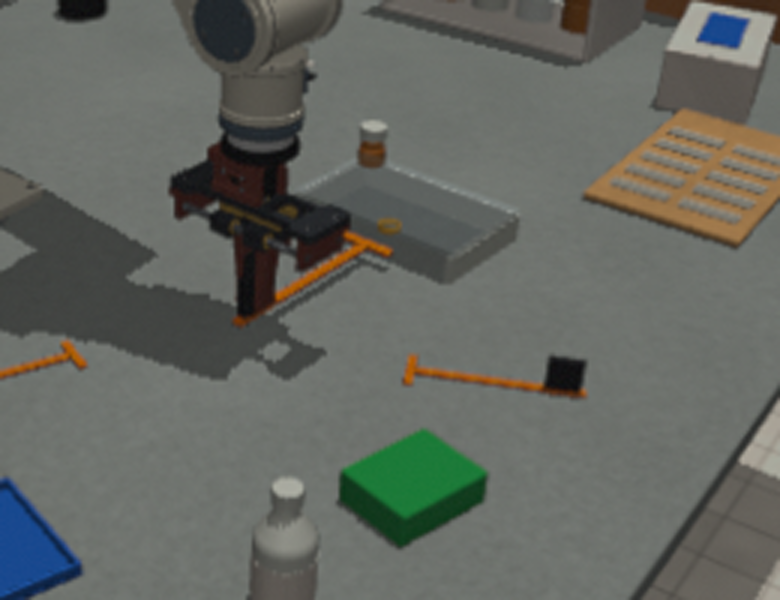

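```bash
python3 -m creep '[0.004,0,0.002,0,0.005,0.015,0.002,0,0.006,0.035,0.002,0,0.007,0.055,0.002,0,0.009,0.075,0.002,0,0.01,0.095,0.002,0,0.0115,0.108,0.002,0,0.012,0.115,0.002,0,0.012,0.115,0.002,0,0.012,0.115,0.002,0]'
python3 - <<'E'
from h import *
T=pose(); print(T.round(3)); im,d=cams.get_image("top"); save("t3.png",cv2.resize(im[180:280,120:280],None,fx=5,fy=5,interpolation=cv2.INTER_CUBIC)); 
m=cv2.inRange(cv2.cvtColor(im,cv2.COLOR_RGB2HSV),(8,100,60),(25,255,255))
E
```

```text
t: 7.93
ee_pos: [495.3, 136.2, 34.8]
orientation: [2.292, 2.147, 0.001]
ft_force: [-0.1, -0.2, -0.8]
width: 14.1
grasp_force: 30.0
[[ 6.50000e-02  9.98000e-01  1.00000e-03  4.95292e+02]
 [ 9.98000e-01 -6.50000e-02  0.00000e+00  1.36231e+02]
 [ 0.00000e+00  1.00000e-03 -1.00000e+00  3.47700e+01]
 [ 0.00000e+00  0.00000e+00  0.00000e+00  1.00000e+00]]
```

View pics/t3.png

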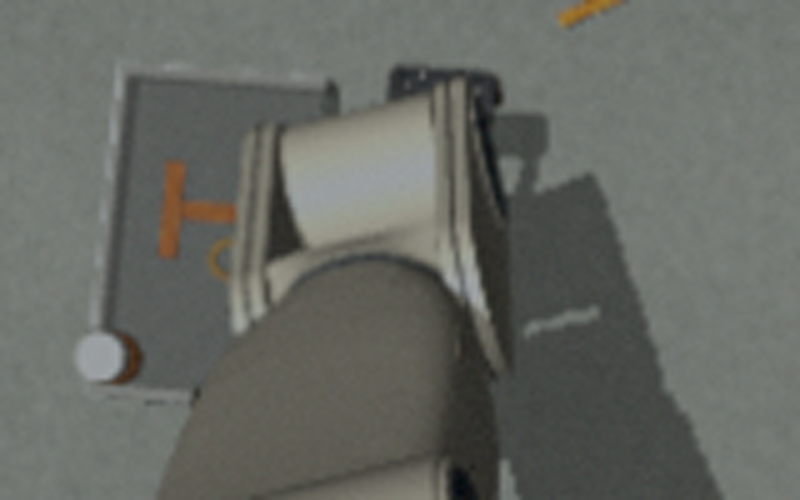

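```bash
python3 -m creep '[-0.003,0,0,0,-0.006,0,0,0,-0.006,0,-0.006,0,-0.006,0,-0.012,0,-0.006,0,-0.017,0,-0.006,0,-0.02,0,-0.006,0,-0.02,0,-0.006,0,-0.02,0]'
python3 - <<'E'
from h import *
T=pose(); print(T[:3,3].round(1)); im,d=cams.get_image("top"); save("t4.png",cv2.resize(im[180:280,120:280],None,fx=5,fy=5,interpolation=cv2.INTER_CUBIC)); print(get_obs()["ft_force"],pose()[:3,3])
E
```

```text
t: 8.65
ee_pos: [488.9, 136.2, 13.8]
orientation: [-2.293, -2.147, 0.001]
ft_force: [0.4, -0.5, -1.4]
width: 13.7
grasp_force: 30.0
[488.9 136.2  13.8]
[-0.58337883 -0.38056441 -0.49567421] [488.98545545 136.276848    13.95785821]
```

View pics/t4.png

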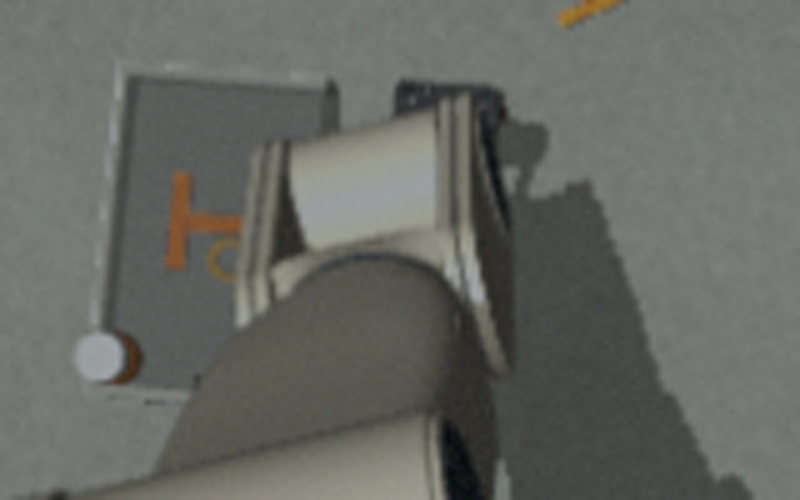

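The head is lowered behind the ring: bar at columns 168–190, ring at about (230,259), shaft clear of the ring. Next is the pull.

```bash
python3 -m creep '[0,-0.006,0,0,-0.001,-0.014,0,0,-0.0015,-0.024,0,0,-0.0025,-0.036,0,0,-0.003,-0.048,0,0,-0.004,-0.06,0,0,-0.005,-0.072,0,0,-0.0055,-0.084,0,0,-0.0065,-0.096,0,0,-0.007,-0.108,0,0]' && python3 -m creep '[-0.001,-0.012,0,0,-0.0015,-0.024,0,0,-0.0025,-0.036,0,0,-0.003,-0.048,0,0,-0.004,-0.06,0,0,-0.0045,-0.07,0,0,-0.005,-0.078,0,0,-0.0055,-0.083,0,0,-0.0055,-0.085,0,0,-0.0055,-0.085,0,0]'
python3 - <<'E'
from h import *
T=pose(); print(T[:3,3].round(1)); im,d=cams.get_image("side"); save("s5.png",im)
for t in ["ring"]:
    for c in ["side","top","wrist"]:
        im,d=cams.get_image(c); save("r_%s.png"%c,im)
        for b in boxes_of(c,t)[:3]: print(c,round(b["score"],2),np.round(b["centre"]),atz(c,[b["centre"]],4,T).round(1))
E
```

```text
t: 9.53
ee_pos: [481.8, 26.9, 14.3]
orientation: [-2.294, -2.147, 0.0]
ft_force: [0.3, -0.3, -1.5]
width: 13.8
grasp_force: 30.0
t: 10.37
ee_pos: [476.5, -57.1, 14.2]
orientation: [-2.294, -2.146, 0.0]
ft_force: [-0.2, 0.2, -1.0]
width: 13.8
grasp_force: 30.0
[476.5 -57.1  14.2]
side 0.56 [324. 149.] [[350.2 459.9   4. ]]
side 0.52 [195. 282.] [[ 510.6 -388.5    4. ]]
top 0.36 [217. 228.] [[486.2 123.6   4. ]]
```

Run:
```python
import cv2,numpy as np
f=lambda a,k:cv2.resize(a,None,fx=k,fy=k,interpolation=cv2.INTER_CUBIC)
a=cv2.imread("pics/r_side.png")[130:270,240:400]; b=cv2.imread("pics/r_top.png")[180:280,140:300]
cv2.imwrite("pics/c5.png",np.vstack([f(a,2.2),f(b,2.2)]))
```

```text
(no output)
```

View pics/c5.png

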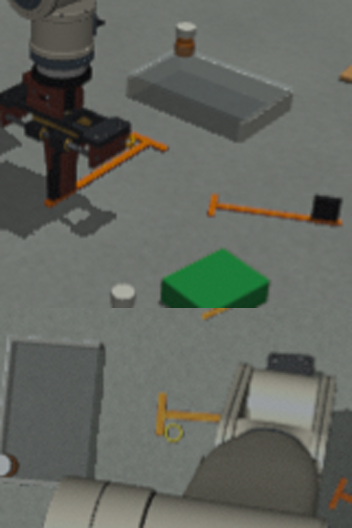

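Ring is fully out in front of the shelf, at top pixel (218.6,236.8) beside the head. Now I set the probe aside.

```bash
python3 -m creep '[0.0005,0.006,0,0,0.0005,0.006,0.02,0,0.0005,0.006,0.04,0,0.03,0.006,0.04,0,0.06,0.006,0.04,0,0.09,0.006,0.04,0,0.09,0.006,0.02,0,0.09,0.006,0.006,0,0.09,0.006,0,0,0.09,0.006,-0.0005,0]' && python3 -m creep '[0,0,0,0,0,0,0,0]'
```

```text
t: 11.55
ee_pos: [565.9, -50.1, 12.9]
orientation: [-2.292, -2.146, 0.002]
ft_force: [-1.0, -0.2, -0.4]
width: 13.7
grasp_force: 30.0
t: 11.72
ee_pos: [566.4, -50.4, 13.9]
orientation: [-2.293, -2.147, 0.0]
ft_force: [0.1, 1.3, -1.0]
width: 13.8
grasp_force: 30.0
```

```bash
python3 -m creep '[0,0,-0.001,0,0,0,-0.001,0]' && python3 -m creep '[0,0,0,0,0,0,0,0,0,0,0,0,0,0,0,0,0,0,0,0,0,0,0,0]' 1 && python3 -m creep '[0,0,0.02,0,0,0,0.06,0,0,0,0.1,0,0,0.02,0.14,0,-0.03,0.03,0.17,0,-0.06,0.04,0.18,0,-0.09,0.05,0.187,0,-0.108,0.06,0.187,0,-0.108,0.06,0.187,0,-0.108,0.06,0.187,0]'
python3 - <<'E'
from h import *
T=pose(); im,d=cams.get_image("wrist"); save("w6.png",im); np.save("w6.npy",d); np.save("w6T.npy",T); print(T.round(3))
for b in boxes_of("wrist","ring")[:3]: print(round(b["score"],2),np.round(b["centre"]),atz("wrist",[b["centre"]],6,T).round(1))
im,d=cams.get_image("top"); print("top est",atz("top",[(218.6,236.8)],4))
E
```

```text
t: 11.88
ee_pos: [566.5, -50.6, 13.0]
orientation: [2.293, 2.147, 0.0]
ft_force: [-0.2, -0.4, -1.5]
width: 13.6
grasp_force: 30.0
t: 12.38
ee_pos: [566.6, -50.7, 12.8]
orientation: [2.294, 2.147, 0.0]
ft_force: [-0.1, -0.0, 0.0]
width: 50.3
grasp_force: 0.0
t: 13.22
ee_pos: [458.3, 9.6, 200.2]
orientation: [2.292, 2.148, 0.001]
ft_force: [0.4, -0.4, -0.4]
width: 88.1
grasp_force: 0.0
[[ 6.50000e-02  9.98000e-01  1.00000e-03  4.58349e+02]
 [ 9.98000e-01 -6.50000e-02 -0.00000e+00  9.55500e+00]
 [-0.00000e+00  1.00000e-03 -1.00000e+00  2.00225e+02]
 [ 0.00000e+00  0.00000e+00  0.00000e+00  1.00000e+00]]
0.8 [263.  71.] [[452.3 122.4   6. ]]
top est [[456.16486208 117.52182378   4.        ]]
```

View pics/w6.png

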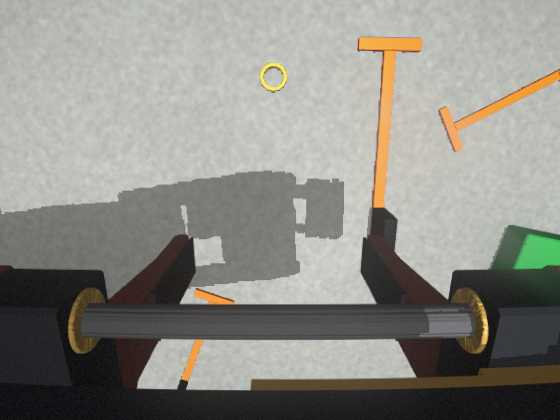

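Run:
```python
from h import *
T=np.load("w6T.npy"); d=np.load("w6.npy")
p=atz("wrist",[(273.5,76.5)],6,T)[0]; print(p.round(1), (p-T[:3,3]).round(1))
h=atz("wrist",[(390,43)],6,T)[0];print("head",h.round(1))
```

```text
[462.4 116.7   6. ] [   4.1  107.2 -194.2]
head [579.8 141.6   6. ]
```

```bash
python3 -m creep '[0.001,0.035,-0.02,0,0.002,0.07,-0.04,0,0.003,0.1,-0.06,0,0.003,0.107,-0.095,0,0.003,0.107,-0.13,0,0.003,0.107,-0.16,0,0.003,0.107,-0.182,0,0.003,0.107,-0.194,0,0.003,0.107,-0.1975,0,0.003,0.107,-0.1975,0]' 1 && python3 -m creep '[0,0,0,0,0,0,0,0,0,0,0,0,0,0,0,0,0,0,0,0,0,0,0,0,0,0,0,0,0,0,0,0,0,0,0,0,0,0,0,0]' 0
```

```text
t: 14.2
ee_pos: [461.4, 115.9, 1.0]
orientation: [-2.293, -2.145, 0.004]
ft_force: [-0.2, 0.1, 0.0]
width: 87.9
grasp_force: 0.0
t: 15.03
ee_pos: [461.5, 116.3, 2.3]
orientation: [2.294, 2.147, 0.0]
ft_force: [0.1, 0.1, 0.1]
width: 26.4
grasp_force: 30.0
```

```bash
python3 -m creep '[0,0,0,0,0,0,0,0,0,0,0,0]' 0
```

```text
t: 15.28
ee_pos: [461.6, 116.3, 2.3]
orientation: [2.294, 2.147, 0.0]
ft_force: [-0.3, -0.4, 1.3]
width: 26.0
grasp_force: 30.0
```

Run:
```python
from h import *
T=pose(); im,d=cams.get_image("wrist"); save("w7.png",im); print(get_obs()["width"]); np.save("w7T.npy",T)
```

```text
26.49226625286479
```

View pics/w7.png

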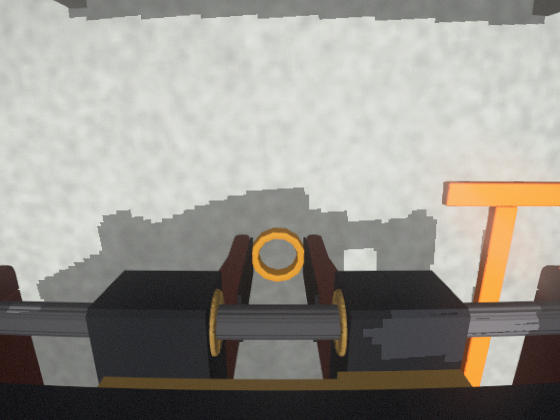

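Run:
```python
from h import *
T=np.load("w7T.npy")
p=np.c_[atz("wrist",[(277.5,254),(251.5,254),(304,254),(277.5,228),(277.5,280)],8,T),np.ones(5)]
print((np.linalg.inv(T)@p.T).T[:,:3].round(1), T[:3,3])
```

```text
[[  2.5   0.8  -5.7]
 [  2.5 -12.3  -5.7]
 [  2.5  14.2  -5.7]
 [ 16.4   0.8  -5.7]
 [-12.    0.8  -5.7]] [461.56979392 116.30199047   2.30673427]
```

```bash
python3 -m creep '[0,0,0.015,0,0,0,0.045,0,0,0,0.08,0,0,-0.02,0.11,0,0.004,-0.06,0.12,0,0.008,-0.1,0.12,0,0.012,-0.14,0.12,0,0.016,-0.18,0.12,0,0.02,-0.22,0.12,0,0.024,-0.26,0.12,0]' && python3 -m creep '[0.004,-0.04,0,0,0.008,-0.08,0,0,0.012,-0.12,0,0,0.016,-0.16,0,0,0.019,-0.2,0,0,0.0195,-0.23,0,0,0.0195,-0.242,0,0,0.0195,-0.242,0,0,0.0195,-0.242,0,0]'
python3 - <<'E'
from h import *
T=pose(); im,d=cams.get_image("wrist"); save("w8.png",im); print(get_obs()["width"],T[:3,3].round(1))
m=cv2.inRange(cv2.cvtColor(im,cv2.COLOR_RGB2HSV),(105,150,60),(120,255,255)); ys,xs=np.where(m)
print(len(xs),xs.min(),xs.max(),ys.min(),ys.max())
E
```

```text
t: 16.17
ee_pos: [485.2, -145.7, 122.4]
orientation: [2.293, 2.147, 0.0]
ft_force: [0.2, 0.7, 0.1]
width: 25.7
grasp_force: 30.0
t: 16.92
ee_pos: [504.4, -384.9, 121.7]
orientation: [-2.293, -2.145, -0.0]
ft_force: [-0.4, 1.7, -0.2]
width: 25.8
grasp_force: 30.0
26.191760358807652 [ 504.4 -384.9  121.7]
14333 199 376 121 270
```

View pics/w8.png

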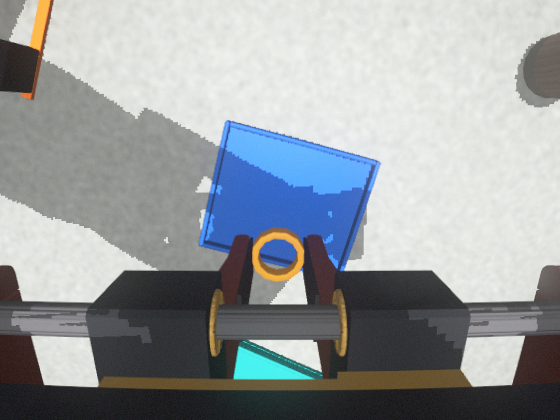

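Run:
```python
from h import *
T=pose(); q=atz("wrist",[(228,121),(380,162),(342,270),(201,245)],14,T); print(q.round(1),q.mean(0).round(1)); print(np.linalg.norm(np.diff(q,axis=0),axis=1))
```

```text
[[ 470.7 -316.2   14. ]
 [ 590.3 -356.4   14. ]
 [ 557.9 -450.1   14. ]
 [ 436.5 -418.4   14. ]] [ 513.9 -385.3   14. ]
[126.07260944  99.15432203 125.42290737]
```

```bash
python3 -m creep '[0.006,-0.003,-0.03,0,0.006,-0.003,-0.06,0,0.006,-0.003,-0.085,0,0.006,-0.003,-0.102,0,0.006,-0.003,-0.111,0,0.006,-0.003,-0.1145,0,0.006,-0.003,-0.1145,0,0.006,-0.003,-0.1145,0]' && python3 -m creep '[0,0,0,0,0,0,0,0,0,0,0,0,0,0,0,0,0,0,0,0]' 0.5 && python3 -m creep '[0,0,0.01,0,0,0,0.04,0,0,0,0.08,0,0,-0.02,0.12,0,0,-0.05,0.15,0,0,-0.08,0.17,0,0,-0.1,0.17,0,0,-0.1,0.17,0,0,-0.1,0.17,0]'
python3 - <<'E'
from h import *
T=pose(); im,d=cams.get_image("wrist"); save("w9.png",im); im2,_=cams.get_image("top"); print(T[:3,3].round(1))
save("f.png",np.vstack([im[:300],cv2.resize(im2[150:310,190:470],(560,320),interpolation=cv2.INTER_CUBIC)[:300]]))
E
```

```text
t: 17.63
ee_pos: [511.8, -388.5, 8.8]
orientation: [2.292, 2.147, 0.0]
ft_force: [-0.0, -0.2, -0.1]
width: 26.1
grasp_force: 30.0
t: 18.05
ee_pos: [511.2, -388.9, 8.1]
orientation: [2.293, 2.146, 0.0]
ft_force: [-0.2, -0.4, 0.2]
width: 43.4
grasp_force: 0.0
t: 18.8
ee_pos: [510.5, -489.4, 178.4]
orientation: [2.295, 2.145, 0.0]
ft_force: [0.9, 0.4, -0.6]
width: 44.1
grasp_force: 0.0
[ 510.5 -489.4  178.4]
```

View pics/f.png

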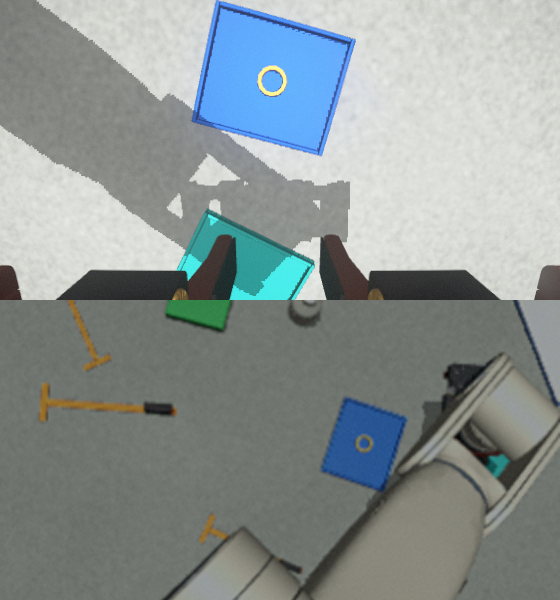

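The ring lies flat in the middle of the blue tray, at (272,81) in the wrist view. The probe lies flat on the bench, well in front of the shelf.

```bash
python3 -m creep '[0,0,0,0,0,0,0,0,0,0,0,0]' && python3 -c "
from workcell import ticket; print(ticket.close_job())"
```

```text
t: 19.15
ee_pos: [511.1, -487.7, 177.3]
orientation: [-2.292, -2.147, 0.0]
ft_force: [-0.0, -0.2, -0.4]
width: 44.0
grasp_force: 0.0
the job is handed in; nothing more can be done
None
```

I dragged the ring out with the largest T-probe, put it flat in the blue tray, left the probe flat on the bench in front of the shelf, and handed the job in at about 19 s; no verdict came back, and I saw no sign that the jar, slide box or bottle was disturbed.

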